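# Return the glaze jars to the glazing caddy

## Robot

A 6-joint arm with a two-finger parallel gripper is mounted at the origin on the work surface. World frame = base frame: x ahead of the robot, y to its left, z up, the work surface at z = 0. Lengths are in mm, angles in rad, forces in N, time in s.
With the tool pointing down it reaches from about 275 to 1000 mm from the base axis. Payload 8.4 kg.
Tool frame: the origin (TCP) lies midway between the tips of the shut fingers; the grasp point (between the pads) lies 19 mm behind it; z points along the fingers, y is the direction in which the jaws open and shut (so a half turn about z gives the same grasp; the last joint's range is limited). The gripper opens to 85 mm and grips with 20 to 120 N. Pads are 22 mm wide; open, the fingers measure 114 mm over their backs; the gripper's body (76 mm by 85 mm) begins 54 mm behind the grasp point. The pads swing forward as they close: fully open they stand 13 mm farther back than shut.
Start: joints at [-1.254, 0.353, 1.633, -0, 1.155, -0.002], TCP at [195.891, -593.511, 231.281] pointing down, gripper open.
Joint ranges: [-2.63, 2.63], [-0.92, 2.1], [0.06, 2.66], [-1.3, 4.44], [0, 2.69], [-3.02, 3.02]. Speed limits (rad/s): [2.22, 2.22, 2.79, 3.14, 3.14, 3.14].

## Interface

Orientations are given as [roll, pitch, yaw] about the fixed x, y, z axes, in that order (R = Rz(yaw) Ry(pitch) Rx(roll)).
In Python, from rig import * gives the robot as it stands.
- The arm moves only by the tool play_rows, never from a script. Its argument "moves" is a list of rows, each a list of 3 entries, a list of its own where there are three numbers: the shift along the tool's x, y, z in m, then the turn, a rotation vector about the tool's x, y, z in rad, then the opening in per cent of the stroke, from 0 (shut) to 100 (fully open). In form: [[[x, y, z], [rx, ry, rz], fingers], ...]. A call has 1 to 20 rows; each row shifts and turns the commanded pose from where the row before left it, along the tool's axes as they then stand; what a row does not reach is not made up. A row lasts 1/10 s, in which the tool goes at most 50 mm and 8.59 degrees, less where a joint would pass 70% of its speed; a pose out of reach is approached as far as the arm can. A call is refused whole if a number of a shift passes 0.05 or a number of a turn 0.15, either way. A call with a gripper value outside its range is refused whole. The fingers move at their own pace and stop on an object; "squeeze" is the grip in N (left out, the last holds). Time passes only in rows, so rows that do not move let the fingers close. It gives the time, the measured TCP pose, the force and the opening at its end, in the units of the state.
- sense(): the state, without advancing time (a new reading comes with each control period).
- grab_frame(name): name is "side" or "top" or "wrist"; returns a dict with "pixels" (420x560x3 uint8, red, green, blue), "intrinsics" (3x3 intrinsics, pixels), "R" (3x3) and "t" (3): a world point X has camera coordinates R X + t. Camera axes: x right, y down, z forward; pixel columns grow to the right and rows downward; lengths in mm; the calibration is good to about 2 mm. A picture is of the moment at which its call begins. There is no depth.
- sign_off(): hands the job in, once; it reports no verdict.
The state is a dict: "clock": time; "qpos": joint angles; "qvel": joint speeds; "joint_efforts": joint torques, N m; "eef_pos": TCP position; "tcp_rot": TCP orientation; "contact_force": force on the tool from outside, world axes, zero at the start; "wrist_torque": the same for the moment, N m; "opening": opening from 0.0 (shut) to 1.0 (fully open).
Only numpy, scipy, OpenCV 4.12 (cv2) and the standard library are available. Lean on these libraries where they do the work, as an engineer would, in place of code of your own. Each camera call takes 0.05 s, during which the arm holds its last target. There are 200 camera calls.

## Task

Put away the glazing colours: gather the four glaze jars that have a test tile of their own colour on the wooden caddy and stand each one upright on the floor of the compartment beside its matching tile. Keep the jars upright and set them down rather than dropping them. The other two jars, pale sky blue and pale pink, have no tile: leave them where they stand on the table.

Things in the scene. Friction and masses are not known exactly. Their poses are not given: they have to be found in the camera images.
- jar_blue: glaze jar with a deep cobalt blue screw lid and deep cobalt blue glaze showing through its sides (white paper label): upright round jar, 72 mm high, body 46 mm in diameter, lid 50 mm in diameter over the top 16 mm, about 0.13 kg. Origin: centre of its underside, z up its axis (yaw means nothing).
- jar_red: glaze jar with a dark rust red screw lid and dark rust red glaze showing through its sides (white paper label): upright round jar, 72 mm high, body 46 mm in diameter, lid 50 mm in diameter over the top 16 mm, about 0.13 kg. Origin: centre of its underside, z up its axis (yaw means nothing).
- jar_green: glaze jar with a dark green screw lid and dark green glaze showing through its sides (white paper label): upright round jar, 72 mm high, body 46 mm in diameter, lid 50 mm in diameter over the top 16 mm, about 0.13 kg. Origin: centre of its underside, z up its axis (yaw means nothing).
- jar_yellow: glaze jar with a golden yellow screw lid and golden yellow glaze showing through its sides (white paper label): upright round jar, 72 mm high, body 46 mm in diameter, lid 50 mm in diameter over the top 16 mm, about 0.13 kg. Origin: centre of its underside, z up its axis (yaw means nothing).
- jar_sky: glaze jar with a pale sky blue screw lid and pale sky blue glaze showing through its sides (white paper label): upright round jar, 72 mm high, body 46 mm in diameter, lid 50 mm in diameter over the top 16 mm, about 0.13 kg. Origin: centre of its underside, z up its axis (yaw means nothing). No test tile on the caddy has its colour.
- jar_pink: glaze jar with a pale pink screw lid and pale pink glaze showing through its sides (white paper label): upright round jar, 72 mm high, body 46 mm in diameter, lid 50 mm in diameter over the top 16 mm, about 0.13 kg. Origin: centre of its underside, z up its axis (yaw means nothing). No test tile on the caddy has its colour.
- tile_blue: test tile glazed deep cobalt blue, 32 x 50 x 6 mm, glued flat on the caddy's +x ledge beside its compartment. Origin: centre of its underside, 30 mm above the table; x across the caddy, y along the row, z up. Centre of its compartment's floor: (-61, 0, -24) mm in this frame. Caddy: wooden, fixed, four compartments in a row, 74 mm between centres; which tile is where varies.
- tile_red: test tile glazed dark rust red, 32 x 50 x 6 mm, glued flat on the caddy's +x ledge beside its compartment. Origin: centre of its underside, 30 mm above the table; x across the caddy, y along the row, z up. Centre of its compartment's floor: (-61, 0, -24) mm in this frame. Compartments: 68 x 68 mm inside, 6 mm walls, rims 30 mm above the table, floors 6 mm above it.
- tile_green: test tile glazed dark green, 32 x 50 x 6 mm, glued flat on the caddy's +x ledge beside its compartment. Origin: centre of its underside, 30 mm above the table; x across the caddy, y along the row, z up. Centre of its compartment's floor: (-61, 0, -24) mm in this frame. The tile ledge is 42 mm deep and level with the rims (30 mm above the table).
- tile_yellow: test tile glazed golden yellow, 32 x 50 x 6 mm, glued flat on the caddy's +x ledge beside its compartment. Origin: centre of its underside, 30 mm above the table; x across the caddy, y along the row, z up. Centre of its compartment's floor: (-61, 0, -24) mm in this frame. The caddy has a low bar handle 25 mm out from each end of the row.
Mind the look-alikes: they are no part of the job. Several things look just like the jar_red: the one meant starts farthest from the robot's base. There is more than one size of the jar_blue; the job needs the smaller.

How it is judged:
By the outcome, as a careful person would: the job done as asked, in the order asked, and still so for the second after the job is handed in, with the robot touching nothing.
It also fails if it takes over 93 s, if anything falls off the work surface, if the arm or the gripper's body presses on something with over 40 N, if the wrist force passes 120 N, or if a joint passes its speed limit or range.

## Working session

There is one attempt and no reset: what is moved stays moved. The work goes in short steps, Python scripts to look and compute and a tool call to move; the robot and the scene stay as the last step left them, time stands still between calls to the robot, and variables do not carry over. Pictures are saved under pics/ and viewed, about 12 in all and at most 16, crops included, and the job is handed in when it is done.

Besides the shell and the picture viewer there is one more tool, called after "Request:" as name(argument=value, ...), one argument or row to a line, values as JSON. play_rows: Moves the arm, as the interface text tells. Its arguments: {"type":"object","properties":{"moves":{"type":"array"},"squeeze":{"type":"number"}},"required":["moves"]}

```bash
mkdir -p pics; ls
python3 - <<'E'
from rig import *
import cv2,pickle
s=sense();print(s['eef_pos'],s['tcp_rot'],s['clock'],s['opening'])
for n in("top","side"):
    f=grab_frame(n);pickle.dump(f,open(f'pics/{n}0.pkl','wb'));cv2.imwrite(f'pics/{n}0.png',cv2.resize(f['pixels'][:,:,::-1],(800,600),interpolation=cv2.INTER_CUBIC))
    print(n,f['intrinsics'].tolist() if hasattr(f['intrinsics'],'tolist') else f['intrinsics'],f['R'],f['t'])
E
```

```text
pics
[ 195.74857082 -593.05835164  230.53835555] [-3.14017816e+00 -1.08320459e-05  3.18800918e-01] 0.0 0.9961033853317619
top [[407.1784848837564, 0.0, 281.4804437217839], [0.0, 407.1784848837564, 210.29008852920194], [0.0, 0.0, 1.0]] [[ 0.0200338  -0.99978742  0.00487466]
 [-0.99285861 -0.02046799 -0.11752808]
 [ 0.11760287 -0.00248531 -0.9930576 ]] [  4.57432895 511.95186357 951.33740127]
side [[391.6473456530159, 0.0, 284.83734318660476], [0.0, 391.6473456530159, 211.76756494335172], [0.0, 0.0, 1.0]] [[-0.89156681 -0.45226957  0.02368225]
 [-0.23599713  0.41932231 -0.87662658]
 [ 0.38654103 -0.78716011 -0.48058817]] [479.7896142  179.47036092 858.56144404]
```

View pics/top0.png

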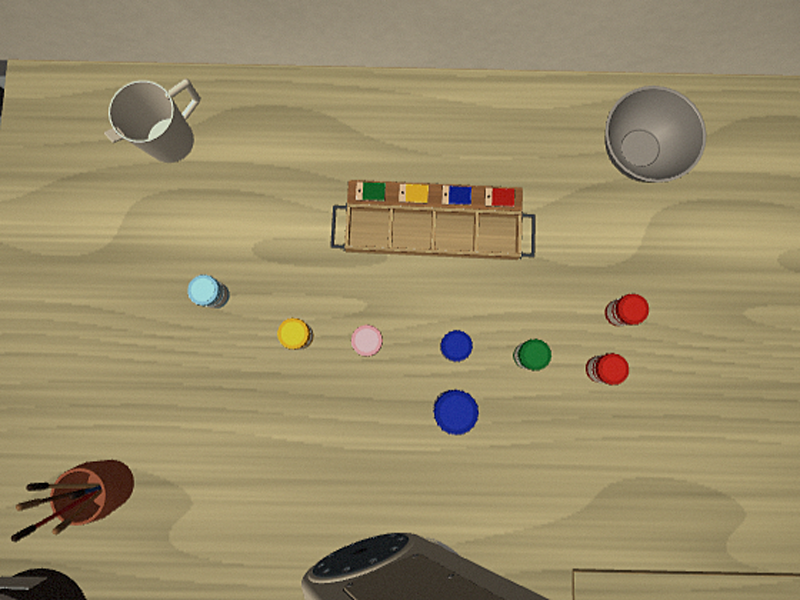

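View pics/side0.png

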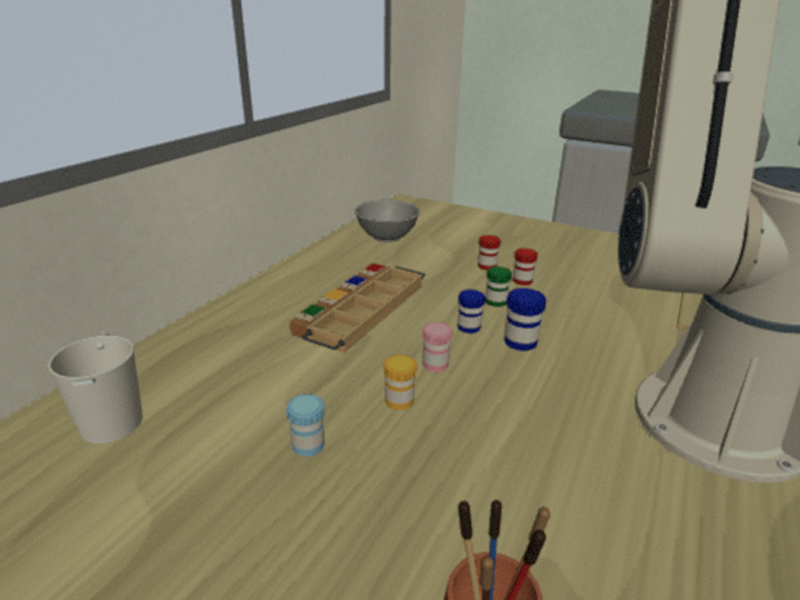

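The top view shows, in 800x600 pixels, the following:
- **Jars:** small blue (457,345), big blue (456,412), green (535,354), yellow (293,333), pink (367,340), sky (203,290). The two reds are at (632,309) and (613,369).
- **Tiles, left to right:** green (373,191), yellow (416,193), blue (460,195), red (502,197).

The candidates for the red jar are (632,309) and (613,369); the first lies farther up the table, and I'll check its distance. For the blue jar, (457,345) is the smaller.

```bash
cat > h.py <<'E'
import cv2,pickle,numpy as np
from scipy.optimize import least_squares
def proj(f,P):
    c=np.asarray(P)@np.array(f['R']).T+np.array(f['t']); K=np.array(f['intrinsics'])
    return c[:,:2]/c[:,2:]*[K[0,0],K[1,1]]+K[:2,2]
A=np.linspace(0,2*np.pi,48,endpoint=False)
def lid(x,y,z,r=25,h=16): return np.vstack([np.c_[x+r*np.cos(A),y+r*np.sin(A),0*A+q] for q in(z,z-h)])
def cen(p):
    m=cv2.moments(cv2.convexHull(p.astype(np.float32)));return np.array([m['m10'],m['m01']])/m['m00']
H={'blue':[(110,128)],'red':[(0,6),(174,180)],'green':[(50,80)],'yellow':[(18,30)],'sky':[(88,106)],'pink':[(165,180),(0,8)]}
def blobs(f,c):
    hsv=cv2.cvtColor(f['pixels'],cv2.COLOR_RGB2HSV);pale=c in('sky','pink')
    lo,hi=((40,150) if c=='sky' else (25,110)) if pale else (150,256)
    h,s,v=[hsv[...,i].astype(int) for i in range(3)]
    m=sum(((h>=a)&(h<=b)) for a,b in H[c])>0
    m&=(s>=lo)&(s<hi)&(v>(150 if pale else 40))
    n,_,st,ce=cv2.connectedComponentsWithStats(m.astype(np.uint8),connectivity=4)
    return [(ce[i],st[i]) for i in range(1,n) if st[i][4]>=25]
E
python3 - <<'E'
from h import *
T,S=[pickle.load(open(f'pics/{n}0.pkl','rb')) for n in('top','side')]
for c in H:
    for n,f in(('top',T),('side',S)):
        print(c,n,[(np.round(b[0],1).tolist(),b[1].tolist()) for b in blobs(f,c)])
t=T['pixels'];
cv2.imwrite('pics/crop.png',np.hstack([cv2.resize(t[195:310,300:460,::-1],(480,345),interpolation=cv2.INTER_CUBIC),cv2.resize(S['pixels'][155:255,310:395,::-1],(293,345),interpolation=cv2.INTER_CUBIC)]))
E
```

```text
blue top [([321.6, 136.4], [314, 130, 16, 13, 183]), ([319.2, 241.5], [309, 231, 22, 22, 360]), ([318.8, 288.0], [304, 273, 31, 31, 748])]
blue side [([248.5, 195.9], [243, 194, 12, 5, 38]), ([368.1, 211.0], [355, 202, 27, 19, 399]), ([329.9, 209.0], [322, 203, 18, 13, 174]), ([365.8, 226.5], [356, 223, 22, 6, 42]), ([327.9, 230.6], [322, 229, 13, 4, 29]), ([363.8, 241.6], [354, 237, 21, 8, 78])]
red top [([351.9, 137.6], [344, 132, 16, 13, 185]), ([442.0, 216.1], [431, 206, 23, 21, 396]), ([428.0, 257.9], [417, 247, 23, 22, 402]), ([46.7, 355.3], [25, 345, 41, 24, 137])]
red side [([342.3, 169.1], [336, 165, 14, 9, 109]), ([367.8, 178.7], [361, 174, 15, 10, 125]), ([261.4, 187.1], [256, 185, 12, 5, 37]), ([362.9, 407.0], [355, 394, 16, 26, 157])]
green top [([261.0, 133.2], [254, 128, 15, 12, 170]), ([374.0, 247.8], [363, 237, 23, 22, 368])]
green side [([349.0, 192.1], [342, 187, 16, 11, 132]), ([218.7, 216.6], [213, 214, 12, 7, 45])]
yellow top [([291.6, 134.8], [284, 129, 16, 13, 202]), ([204.8, 233.0], [194, 222, 23, 23, 379])]
yellow side [([234.7, 205.6], [228, 202, 15, 8, 66]), ([279.7, 257.3], [269, 249, 23, 18, 346]), ([278.8, 271.5], [270, 268, 19, 6, 37]), ([279.1, 283.6], [270, 280, 19, 7, 68])]
sky top [([141.5, 202.6], [132, 193, 21, 21, 338])]
sky side [([213.0, 282.8], [203, 277, 20, 13, 194])]
pink top [([256.1, 237.8], [246, 227, 22, 22, 368])]
pink side [([306.0, 232.2], [296, 226, 20, 16, 212]), ([306.7, 246.0], [302, 245, 10, 3, 27]), ([305.1, 257.5], [301, 256, 9, 4, 31])]
```

View pics/crop.png

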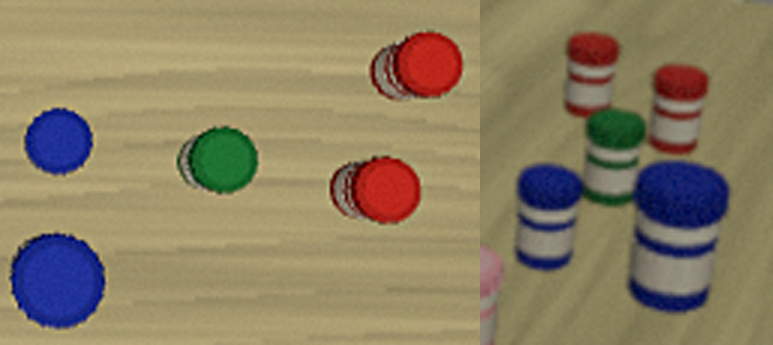

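The crop confirms it: of the identical reds, the one at top image (442,216) is farther up the table. Of the blues, the one at (319,241) is the smaller. Next I triangulate.

Run:
```python
from h import *
T,S=[pickle.load(open(f'pics/{n}0.pkl','rb')) for n in('top','side')]
J={'blue':((319.2,241.5),(329.9,209.0)),'red':((442,216.1),(342.3,169.1)),'red2':((428,257.9),(367.8,178.7)),'green':((374,247.8),(349,192.1)),
'yellow':((204.8,233),(279.7,257.3)),'sky':((141.5,202.6),(213,282.8)),'pink':((256.1,237.8),(306,232.2)),'BIG':((318.8,288),(368.1,211))}
for k,(a,b) in J.items():
    r,h=(35,23) if k=='BIG' else (25,16)
    s=least_squares(lambda p:np.r_[cen(proj(T,lid(*p,r,h)))-a,cen(proj(S,lid(*p,r,h)))-b],[400,0,70])
    print(k,np.round(s.x,1),'res',np.round(s.fun,2),'dist',round(np.hypot(*s.x[:2]),1))
t={'blue':((321.6,136.4),(248.5,195.9)),'red':((351.9,137.6),(261.4,187.1)),'green':((261,133.2),(218.7,216.6)),'yellow':((291.6,134.8),(234.7,205.6))}
def box(x,y,z): return np.array([[x+i*16,y+j*25*.64,z-k] for i in(-1,1) for j in(-1,1) for k in(0,6)])
for k,(a,b) in t.items():
    s=least_squares(lambda p:np.r_[cen(proj(T,box(*p)))-a,cen(proj(S,box(*p)))-b],[600,0,36])
    print('tile',k,np.round(s.x,1),'res',np.round(s.fun,2))
```

```text
blue [414.    0.   99.8] res [-31.68   9.12   0.3    3.41] dist 414.0
red [451.7   0.  114.7] res [-154.07   17.22  -25.68   34.55] dist 451.7
red2 [400.   0.  70.] res [-140.85   -0.85  -33.3    45.43] dist 400.0
green [407.2   0.   72.4] res [-86.78   6.07 -17.1   30.49] dist 407.2
yellow [400.   0.  70.] res [ 82.35  24.05  54.8  -33.17] dist 400.0
sky [400.   0.  70.] res [145.65  54.45 121.5  -58.67] dist 400.0
pink [4.479e+02 4.000e-01 6.490e+01] res [ 31.17  -1.58  10.67 -10.94] dist 447.9
BIG [332.    0.  130.6] res [-31.75   1.2   -4.57  -0.38] dist 332.0
tile blue [684.5   0.   36. ] res [-32.58   3.96  -9.57  12.02]
tile red [666.9   0.   36. ] res [-63.01   9.76 -17.17  22.28]
tile green [717.4   0.   36. ] res [ 28.26  -5.82  10.5  -11.35]
tile yellow [701.   0.  36.] res [-2.46 -0.94 -0.67  0.98]
```

```bash
cat > m.py <<'E'
from h import *
O=np.array([1000.,1000,1000])
def fit(shape,T,a,S,b,x0):
    g=lambda q:np.r_[cen(proj(T,shape(*(q-O))))-a,cen(proj(S,shape(*(q-O))))-b]
    s=least_squares(g,O+x0,diff_step=1e-3);return s.x-O,s.fun
E
python3 - <<'E'
from m import *
T,S=[pickle.load(open(f'pics/{n}0.pkl','rb')) for n in('top','side')]
J={'blue':((319.2,241.5),(329.9,209.0)),'red':((442,216.1),(342.3,169.1)),'red2':((428,257.9),(367.8,178.7)),'green':((374,247.8),(349,192.1)),
'yellow':((204.8,233),(279.7,257.3)),'sky':((141.5,202.6),(213,282.8)),'pink':((256.1,237.8),(306,232.2)),'BIG':((318.8,288),(368.1,211))}
for k,(a,b) in J.items():
    r,h=(35,23) if k=='BIG' else (25,16)
    x,f=fit(lambda *p:lid(*p,r,h),T,a,S,b,[400,0,70])
    print(k,np.round(x,1),'res',np.round(f,2),'dist',round(np.hypot(*x[:2]),1))
t={'blue':((321.6,136.4),(248.5,195.9)),'red':((351.9,137.6),(261.4,187.1)),'green':((261,133.2),(218.7,216.6)),'yellow':((291.6,134.8),(234.7,205.6))}
def box(x,y,z): return np.array([[x+i*16,y+j*19,z-k] for i in(-1,1) for j in(-1,1) for k in(0,6)])
for k,(a,b) in t.items():
    x,f=fit(box,T,a,S,b,[600,0,36])
    print('tile',k,np.round(x,1),'res',np.round(f,2))
cv2.imwrite('pics/cad.png',cv2.resize(T['pixels'][115:190,225:385,::-1],(800,375),interpolation=cv2.INTER_CUBIC))
E
```

```text
blue [438.5 -73.1  68.3] res [-0.17 -0.56  0.68  0.07] dist 444.5
red [ 503.8 -359.9   67.4] res [-0.18 -0.6   0.89  0.08] dist 619.1
red2 [ 406.1 -324.8   67.8] res [-0.17 -0.65  0.93  0.04] dist 520.0
green [ 426.8 -200.    68.2] res [-0.18 -0.65  0.86  0.06] dist 471.3
yellow [453.1 192.   69.5] res [-0.28 -0.74  0.74  0.13] dist 492.1
sky [521.  340.2  78.2] res [-0.54 -1.19  1.06  0.28] dist 622.2
pink [444.   72.7  72. ] res [-0.22 -0.64  0.7   0.1 ] dist 449.9
BIG [334.8 -70.7  95.1] res [-0.18 -0.71  0.84  0.03] dist 342.2
tile blue [698.2 -79.1  35.6] res [-0.31 -0.72  0.93  0.23]
tile red [ 696.8 -154.    34.6] res [-0.26 -0.62  0.84  0.19]
tile green [702.2  69.7  36.8] res [-0.25 -0.52  0.62  0.18]
tile yellow [699.9  -5.5  36.4] res [-0.24 -0.54  0.67  0.18]
```

View pics/cad.png

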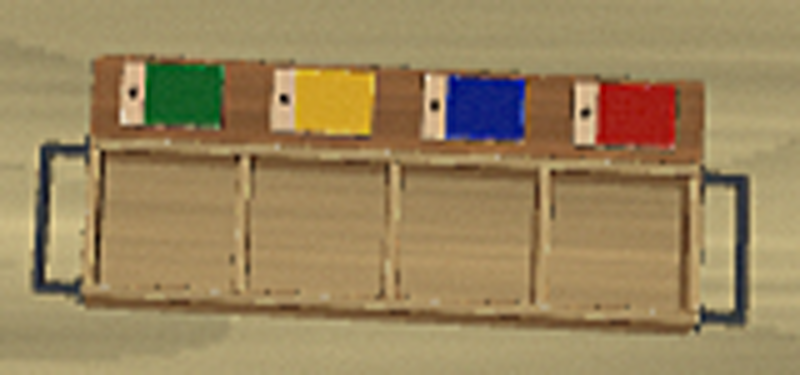

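The crop shows the caddy turned slightly, by about -0.024 rad. The compartments line up with the tiles in the order green, yellow, blue, red going from +y to -y. The red jar meant is at (504,-360), 619 mm from the base; the other red is at 520 mm. First I turn the jaws to lie along world x and go above the red jar.

Request:
play_rows(
  moves=[
    [[0,0,0],[0,0,-0.14],100],
    [[0,0,0],[0,0,-0.14],100],
    [[0,0,0],[0,0,-0.14],100],
    [[0,0,0],[0,0,-0.14],100],
    [[0,0,0],[0,0,-0.14],100],
    [[0,0,0],[0,0,-0.14],100],
    [[0,0,0],[0,0,-0.14],100],
    [[0,0,0],[0,0,-0.14],100],
    [[0,0,0],[0,0,-0.132],100],
    [[0.023,0.031,0],[0,0,0],100],
    [[0.023,0.031,0],[0,0,0],100],
    [[0.023,0.031,0],[0,0,0],100],
    [[0.023,0.031,0],[0,0,0],100],
    [[0.023,0.031,0],[0,0,0],100],
    [[0.023,0.031,0],[0,0,0],100],
    [[0.023,0.031,0],[0,0,0],100],
    [[0.023,0.031,0],[0,0,0],100],
    [[0,0,0],[0,0,0],100],
    [[0,0,0],[0,0,0],100],
  ],
  squeeze=40,
)

```text
clock: 2.0
eef_pos: [444.1, -408.9, 230.9]
tcp_rot: [-3.141, -0.0, 1.573]
contact_force: [0.3, 0.8, -0.3]
opening: 1.002
```

Run:
```python
from rig import *
import cv2,pickle
s=sense();print(s['eef_pos'],s['tcp_rot'],s['clock'],s['opening'],s['contact_force'])
f=grab_frame("wrist");pickle.dump(f,open('pics/w1.pkl','wb'));cv2.imwrite('pics/w1.png',f['pixels'][:,:,::-1])
print(f['R'],f['t'],f['intrinsics'])
from m import *
for p in([504,-360,72],[406,-325,72]): print(proj(f,[p]),cen(proj(f,lid(*p))))
print([(b[0].round(1).tolist(),b[1].tolist()) for b in blobs(f,'red') if b[1][4]>200])
```

```text
[ 444.10719179 -408.94598345  230.91024099] [-3.14077001e+00 -2.59998626e-04  1.57285837e+00] 2.0 1.0021203816453903 [ 0.2521736   0.8273312  -0.27014249]
[[ 9.99999499e-01  9.71731866e-04 -2.41707800e-04]
 [ 9.99461813e-04 -9.53822606e-01  3.00368835e-01]
 [ 6.13316049e-05 -3.00368926e-01 -9.53823099e-01]] [-443.96276249 -428.896865    256.55473324] [[326.93996998   0.         280.99876716]
 [  0.         326.93996998 212.90658496]
 [  0.           0.           1.        ]]
[[346.89600574 142.90035089]] [346.07099034 141.75901295]
[[237.1476701  101.98295817]] [237.38142519 101.24194591]
[([239.3, 96.2], [211, 67, 57, 60, 2600]), ([347.1, 137.0], [319, 109, 56, 57, 2400])]
```

View pics/w1.png

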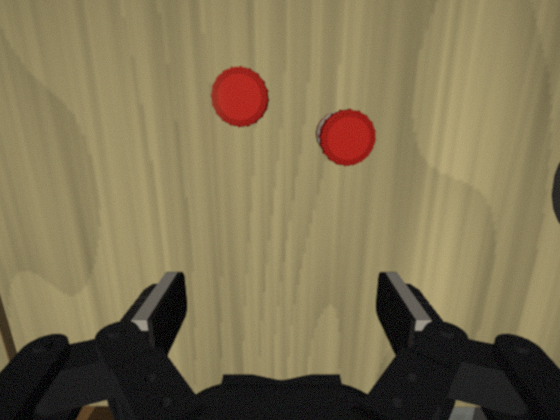

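The wrist view shows the target red lid at (347,137), about 5 px from the prediction; the other red is at (239,96). I refit using all three views.

```bash
cat >> m.py <<'E'
def fitn(obs,x0,r=25,h=16,z=None):
    def g(q):
        p=q-O
        return np.concatenate([cen(proj(f,lid(*p,r,h)))-a for f,a in obs]+([] if z is None else [[p[2]-z]]))
    s=least_squares(g,O+x0,diff_step=1e-3);return s.x-O,s.fun
E
python3 - <<'E'
from m import *
T,S,W=[pickle.load(open(f'pics/{n}.pkl','rb')) for n in('top0','side0','w1')]
ob=[(T,(442,216.1)),(S,(342.3,169.1)),(W,(347.1,137))]
for o in(ob,ob[::2],ob[:2]): print([v.round(1) for v in fitn(o,[500,-360,70])])
for o in([ob[0]],[ob[1]],[ob[2]],ob): print('z72',fitn(o,[500,-360,72],z=72)[0].round(1))
for c,a in(('blue',(319.2,241.5)),('green',(374,247.8)),('yellow',(204.8,233))): print(c,'top z72',fitn([(T,a)],[440,0,72],z=72)[0].round(1))
E
```

```text
[array([ 504.5, -356.1,   71.3]), array([-1.2, -1.1,  0.4, -0.7, -0.4,  0.3])]
[array([ 502.4, -354.9,   82.2]), array([ 0.2, -0.7, -0.3, -0.1])]
[array([ 503.8, -359.9,   67.4]), array([-0.2, -0.6,  0.9,  0.1])]
z72 [ 501.8 -358.4   72. ]
z72 [ 503.2 -348.3   72. ]
z72 [ 504.7 -355.7   72. ]
z72 [ 504.4 -356.    71.9]
blue top z72 [437.  -73.1  72. ]
green top z72 [ 425.2 -199.5   72. ]
yellow top z72 [451.3 190.8  72. ]
```

Request:
play_rows(
  moves=[
    [[0.013,0.015,0.02],[0,0,0],100],
    [[0.013,0.015,0.02],[0,0,0],100],
    [[0.013,0.015,0.02],[0,0,0],100],
    [[0.013,0.015,0.02],[0,0,0],100],
    [[0,0,0],[0,0,0],100],
    [[0,0,0],[0,0,0],100],
    [[0,0,0],[0,0,0],100],
  ],
)

```text
clock: 2.75
eef_pos: [503.4, -358.9, 152.2]
tcp_rot: [3.141, 0.001, 1.57]
contact_force: [-0.7, -0.4, -0.3]
opening: 1.006
```

```bash
cat > see.py <<'E'
import sys
from rig import *
from m import *
n,c,x,y=sys.argv[1],sys.argv[2],float(sys.argv[3]),float(sys.argv[4])
s=sense();print(s['eef_pos'].round(1),s['clock'],round(s['opening'],2))
f=grab_frame("wrist");pickle.dump(f,open(f'pics/{n}.pkl','wb'));cv2.imwrite(f'pics/{n}.png',f['pixels'][:,:,::-1])
P=proj(f,[[x,y,72]])[0];print('pred',P.round(1))
for b in blobs(f,c):
    if b[1][4]>800: print(b[0].round(1),b[1].tolist(),'xy@72',fitn([(f,b[0])],[x,y,72],z=72)[0].round(1))
E
python3 see.py w2 red 504 -357
python3 - <<'E'
from m import *
E
```

```text
[ 503.4 -358.9  152.2] 2.75 1.01
pred [281.3 219.8]
[143.5 167.2] [106, 132, 77, 72, 4214] xy@72 [ 407.6 -320.5   72. ]
[282.6 214.4] [249, 179, 69, 70, 3623] xy@72 [ 504.9 -355.3   72. ]
```

Request:
play_rows(
  moves=[
    [[0.0025,0.001,0.018],[0,0,0],100],
    [[0,0,0.025],[0,0,0],100],
    [[0,0,0.025],[0,0,0],100],
    [[0,0,0.02],[0,0,0],100],
    [[0,0,0.015],[0,0,0],100],
    [[0,0,0.006],[0,0,0],100],
    [[0,0,0],[0,0,0],100],
    [[0,0,0],[0,0,0],45],
    [[0,0,0],[0,0,0],45],
    [[0,0,0],[0,0,0],45],
    [[0,0,0],[0,0,0],45],
    [[0,0,0],[0,0,0],45],
    [[0,0,0],[0,0,0],45],
    [[0,0,0],[0,0,0],45],
    [[0,0,0],[0,0,0],45],
  ],
)

```text
clock: 4.3
eef_pos: [505.5, -355.5, 43.5]
tcp_rot: [3.14, 0.001, 1.571]
contact_force: [-0.4, -0.3, 6.3]
opening: 0.57
```

Request:
play_rows(
  moves=[
    [[0,0,-0.01],[0,0,0],45],
    [[0,0,-0.02],[0,0,0],45],
    [[0,0,-0.025],[0,0,0],45],
    [[0,0,-0.025],[0,0,0],45],
    [[0,0,-0.02],[0,0,0],45],
    [[0.01,0.006,-0.01],[0,0,0],45],
    [[0.025,0.016,0],[0,0,0],45],
    [[0.03,0.018,0],[0,0,0],45],
    [[0.03,0.018,0],[0,0,0],45],
    [[0.03,0.018,0],[0,0,0],45],
    [[0.03,0.018,0],[0,0,0],45],
    [[0.025,0.016,0],[0,0,0],45],
    [[0.02,0.012,0],[0,0,0],45],
    [[0.01,0.006,0],[0,0,0],45],
    [[0,0,0],[0,0,0],45],
    [[0,0,0],[0,0,0],45],
    [[0,0,0],[0,0,0],45],
  ],
)

```text
clock: 6.0
eef_pos: [632.2, -145.9, 152.2]
tcp_rot: [-3.141, 0.0, 1.57]
contact_force: [0.7, -1.0, -1.3]
opening: 0.572
```

```bash
cat > shot.py <<'E'
import sys
from rig import *
from m import *
n=sys.argv[1]
s=sense();print(s['eef_pos'].round(1),s['clock'],round(s['opening'],2),s['contact_force'].round(1))
T=grab_frame("top");S=grab_frame("side");W=grab_frame("wrist")
pickle.dump((T,S,W),open(f'pics/{n}.pkl','wb'))
a=cv2.resize(T['pixels'][100:220,215:395],(400,267),interpolation=cv2.INTER_CUBIC)
b=cv2.resize(S['pixels'][140:260,190:370],(400,267),interpolation=cv2.INTER_CUBIC)
w=cv2.resize(W['pixels'],(427,320))
c=np.zeros((587,800,3),np.uint8);c[:267,:400]=a;c[:267,400:]=b;c[267:,:427]=w
cv2.imwrite(f'pics/{n}.png',c[:,:,::-1])
E
python3 shot.py s1
```

```text
[ 632.2 -145.9  152.2] 6.0 0.57 [ 0.7 -1.  -1.3]
```

View pics/s1.png

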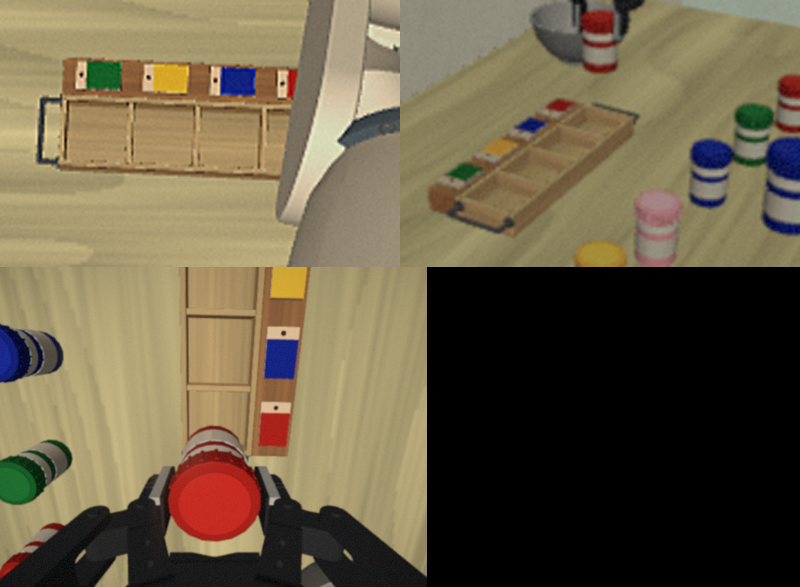

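The jar is held upright over the caddy, and the wrist view shows the walls and tiles clearly, so I use it to check the tile positions.

Run:
```python
from m import *
T,S,W=pickle.load(open('pics/s1.pkl','rb'))
def inv(f,p,z):
    K=np.array(f['intrinsics']);R=np.array(f['R']);C=-R.T@np.array(f['t'])
    d=R.T@np.linalg.inv(K)@np.r_[p,1];return (C+d*(z-C[2])/d[2])[:2].round(1)
for c in('red','blue','yellow'):
    print(c,[(b[1].tolist(),inv(W,b[0],36)) for b in blobs(W,c) if b[0][0]>320 and b[1][4]>200])
# compartment walls in wrist crop: (187..250 , 313) etc scaled 560/427
k=560/427
for p in((187,313),(254,314),(187,387),(251,389)): print('wall',inv(W,[p[0]*k,(p[1]-267)*k],30))
```

```text
red [([339, 192, 41, 44, 1585], array([ 697.3, -150.4]))]
blue [([347, 96, 44, 50, 1919], array([699.3, -76.5]))]
yellow [([355, 0, 48, 42, 1836], array([701.2,  -8.8]))]
wall [606.5 -33.6]
wall [671.6 -34.7]
wall [ 604.  -105.1]
wall [ 671.7 -107.4]
```

Request:
play_rows(
  moves=[
    [[0.001,0.004,0.015],[0,0,0],45],
    [[0,0,0.025],[0,0,0],45],
    [[0,0,0.025],[0,0,0],45],
    [[0,0,0.018],[0,0,0],45],
    [[0,0,0.01],[0,0,0],45],
    [[0,0,0.004],[0,0,0],45],
    [[0,0,0.002],[0,0,0],45],
    [[0,0,0.002],[0,0,0],45],
    [[0,0,0],[0,0,0],45],
    [[0,0,0],[0,0,0],45],
    [[0,0,0],[0,0,0],45],
  ],
)

```text
clock: 7.25
eef_pos: [637.2, -144.1, 51.9]
tcp_rot: [3.141, 0.0, 1.571]
contact_force: [-0.2, -0.1, -1.6]
opening: 0.572
```

Request:
play_rows(
  moves=[
    [[0,0,0.001],[0,0,0],45],
    [[0,0,0.001],[0,0,0],45],
    [[0,0,0.001],[0,0,0],45],
    [[0,0,0],[0,0,0],45],
    [[0,0,0],[0,0,0],45],
  ],
)

```text
clock: 7.75
eef_pos: [637.1, -144.1, 49.5]
tcp_rot: [3.141, 0.0, 1.571]
contact_force: [-3.7, 0.0, 10.5]
opening: 0.571
```

Request:
play_rows(
  moves=[
    [[0,0,0],[0,0,0],65],
    [[0,0,0],[0,0,0],75],
    [[0,0,0],[0,0,0],90],
    [[0,0,0],[0,0,0],90],
    [[0,0,0],[0,0,0],90],
    [[0,0,-0.01],[0,0,0],90],
    [[0,0,-0.025],[0,0,0],90],
    [[0,0,-0.035],[0,0,0],90],
    [[0,0,-0.03],[0,0,0],90],
    [[0.007,-0.02,0],[0,0,0],90],
    [[0.012,-0.03,0],[0,0,0],90],
    [[0.012,-0.035,0],[0,0,0],90],
    [[0.012,-0.035,0],[0,0,0],90],
    [[0.012,-0.035,0],[0,0,0],90],
    [[0.01,-0.03,0],[0,0,0],90],
    [[0.005,-0.015,0],[0,0,0],90],
    [[0,0,0],[0,0,0],90],
    [[0,0,0],[0,0,0],90],
    [[0,0,0],[0,0,0],90],
  ],
)

```text
clock: 9.65
eef_pos: [438.4, -74.4, 148.8]
tcp_rot: [3.14, 0.0, 1.571]
contact_force: [-0.3, -0.8, -0.3]
opening: 0.899
```

```bash
python3 see.py w3 blue 437.5 -73
```

```text
[438.4 -74.4 148.8] 9.65 0.9
pred [279.1 222.1]
[123.1 223.2] [66, 173, 116, 102, 8932] xy@72 [323.7 -76.6  72. ]
[282.5 214.9] [249, 180, 68, 69, 3576] xy@72 [440. -70.  72.]
```

Request:
play_rows(
  moves=[
    [[0.003,0.001,0.015],[0,0,0],90],
    [[0,0,0.025],[0,0,0],90],
    [[0,0,0.025],[0,0,0],90],
    [[0,0,0.02],[0,0,0],90],
    [[0,0,0.014],[0,0,0],90],
    [[0,0,0.006],[0,0,0],90],
    [[0,0,0],[0,0,0],90],
    [[0,0,0],[0,0,0],45],
    [[0,0,0],[0,0,0],45],
    [[0,0,0],[0,0,0],45],
    [[0,0,0],[0,0,0],45],
    [[0,0,0],[0,0,0],45],
    [[0,0,0],[0,0,0],45],
    [[0,0,0],[0,0,0],45],
  ],
)

```text
clock: 11.1
eef_pos: [438.7, -71.2, 44.2]
tcp_rot: [3.14, 0.0, 1.571]
contact_force: [-1.2, 0.7, 7.4]
opening: 0.572
```

Request:
play_rows(
  moves=[
    [[0,0,-0.01],[0,0,0],45],
    [[0,0,-0.02],[0,0,0],45],
    [[0,0,-0.025],[0,0,0],45],
    [[0,0,-0.025],[0,0,0],45],
    [[0,0,-0.02],[0,0,0],45],
    [[0,0.01,-0.01],[0,0,0],45],
    [[0,0.02,0],[0,0,0],45],
    [[0,0.03,0],[0,0,0],45],
    [[0,0.03,0],[0,0,0],45],
    [[0,0.03,0],[0,0,0],45],
    [[0,0.03,0],[0,0,0],45],
    [[0,0.025,0],[0,0,0],45],
    [[0,0.016,0],[0,0,0],45],
    [[0,0.008,0],[0,0,0],45],
    [[0,0,0],[0,0,0],45],
    [[0,0,0],[0,0,0],45],
    [[0,0,0],[0,0,0],45],
  ],
)

```text
clock: 12.8
eef_pos: [636.0, -71.0, 153.2]
tcp_rot: [-3.141, -0.0, 1.571]
contact_force: [-0.2, 0.3, -1.4]
opening: 0.573
```

```bash
python3 shot.py s2
```

```text
[636.  -71.  153.2] 12.8 0.57 [-0.2  0.3 -1.4]
```

View pics/s2.png

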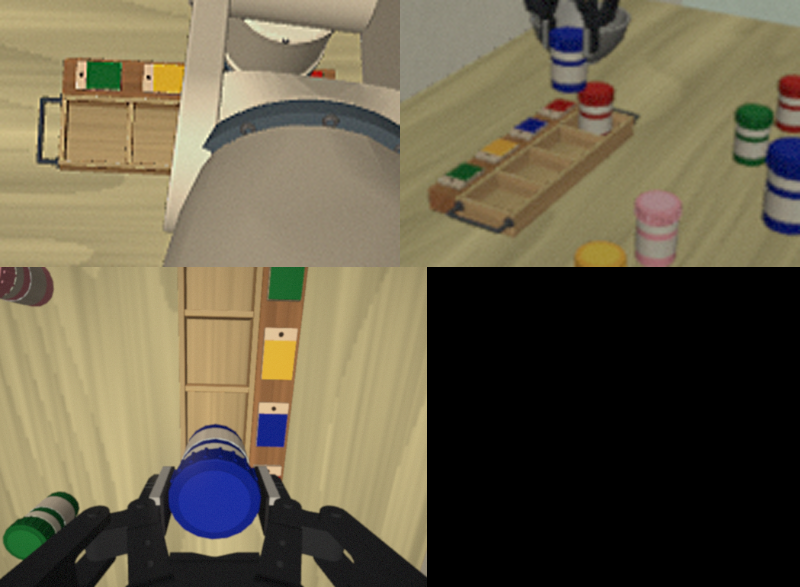

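Side crop: the red jar stands upright in its compartment (595,108). The blue jar is held upright over its own.

Request:
play_rows(
  moves=[
    [[0,0.002,0.015],[0,0,0],45],
    [[0,0,0.025],[0,0,0],45],
    [[0,0,0.025],[0,0,0],45],
    [[0,0,0.018],[0,0,0],45],
    [[0,0,0.01],[0,0,0],45],
    [[0,0,0.005],[0,0,0],45],
    [[0,0,0.002],[0,0,0],45],
    [[0,0,0.001],[0,0,0],45],
    [[0,0,0.001],[0,0,0],45],
    [[0,0,0.001],[0,0,0],45],
    [[0,0,0],[0,0,0],45],
    [[0,0,0],[0,0,0],45],
  ],
)

```text
clock: 14.15
eef_pos: [639.0, -71.0, 50.5]
tcp_rot: [3.141, 0.0, 1.571]
contact_force: [0.1, 0.2, -0.4]
opening: 0.575
```

Request:
play_rows(
  moves=[
    [[0,0,0.001],[0,0,0],45],
    [[0,0,0],[0,0,0],45],
    [[0,0,0],[0,0,0],65],
    [[0,0,0],[0,0,0],75],
    [[0,0,0],[0,0,0],90],
    [[0,0,0],[0,0,0],90],
    [[0,0,0],[0,0,0],90],
    [[0,0,-0.01],[0,0,0],90],
    [[0,0,-0.025],[0,0,0],90],
    [[0,0,-0.035],[0,0,0],90],
    [[0,0,-0.03],[0,0,0],90],
    [[-0.012,-0.02,0],[0,0,0],90],
    [[-0.02,-0.034,0],[0,0,0],90],
    [[-0.022,-0.036,0],[0,0,0],90],
    [[-0.022,-0.036,0],[0,0,0],90],
    [[-0.022,-0.036,0],[0,0,0],90],
    [[-0.018,-0.032,0],[0,0,0],90],
    [[-0.01,-0.018,0],[0,0,0],90],
    [[0,0,0],[0,0,0],90],
    [[0,0,0],[0,0,0],90],
  ],
)

```text
clock: 16.15
eef_pos: [427.6, -197.3, 150.1]
tcp_rot: [3.14, 0.0, 1.57]
contact_force: [0.0, 0.2, -0.1]
opening: 0.899
```

```bash
python3 see.py w4 green 427 -197.5
```

```text
[ 427.6 -197.3  150.1] 16.15 0.9
pred [279.5 223.5]
[285.4 217.6] [255, 185, 60, 67, 2957] xy@72 [ 431.2 -195.4   72. ]
```

Request:
play_rows(
  moves=[
    [[0.001,0.001,0.016],[0,0,0],90],
    [[0,0,0.025],[0,0,0],90],
    [[0,0,0.025],[0,0,0],90],
    [[0,0,0.02],[0,0,0],90],
    [[0,0,0.014],[0,0,0],90],
    [[0,0,0.006],[0,0,0],90],
    [[0,0,0],[0,0,0],90],
    [[0,0,0],[0,0,0],45],
    [[0,0,0],[0,0,0],45],
    [[0,0,0],[0,0,0],45],
    [[0,0,0],[0,0,0],45],
    [[0,0,0],[0,0,0],45],
    [[0,0,0],[0,0,0],45],
    [[0,0,0],[0,0,0],45],
  ],
)

```text
clock: 17.6
eef_pos: [428.6, -196.3, 44.2]
tcp_rot: [3.14, 0.001, 1.571]
contact_force: [-1.5, 0.9, 6.9]
opening: 0.573
```

Request:
play_rows(
  moves=[
    [[0,0,-0.01],[0,0,0],45],
    [[0,0,-0.02],[0,0,0],45],
    [[0,0,-0.025],[0,0,0],45],
    [[0,0,-0.025],[0,0,0],45],
    [[0,0,-0.02],[0,0,0],45],
    [[0.01,0.008,-0.01],[0,0,0],45],
    [[0.02,0.016,0],[0,0,0],45],
    [[0.026,0.02,0],[0,0,0],45],
    [[0.026,0.02,0],[0,0,0],45],
    [[0.026,0.02,0],[0,0,0],45],
    [[0.026,0.02,0],[0,0,0],45],
    [[0.026,0.02,0],[0,0,0],45],
    [[0.026,0.02,0],[0,0,0],45],
    [[0.026,0.02,0],[0,0,0],45],
    [[0.026,0.02,0],[0,0,0],45],
    [[0.02,0.016,0],[0,0,0],45],
    [[0.011,0.008,0],[0,0,0],45],
    [[0.004,0.004,0],[0,0,0],45],
    [[0,0,0],[0,0,0],45],
    [[0,0,0],[0,0,0],45],
  ],
)

```text
clock: 19.6
eef_pos: [639.1, 76.2, 153.1]
tcp_rot: [-3.141, 0.0, 1.57]
contact_force: [0.7, 0.3, -2.2]
opening: 0.572
```

```bash
python3 shot.py s3
```

```text
[639.1  76.2 153.1] 19.6 0.57 [ 0.7  0.3 -2.2]
```

View pics/s3.png

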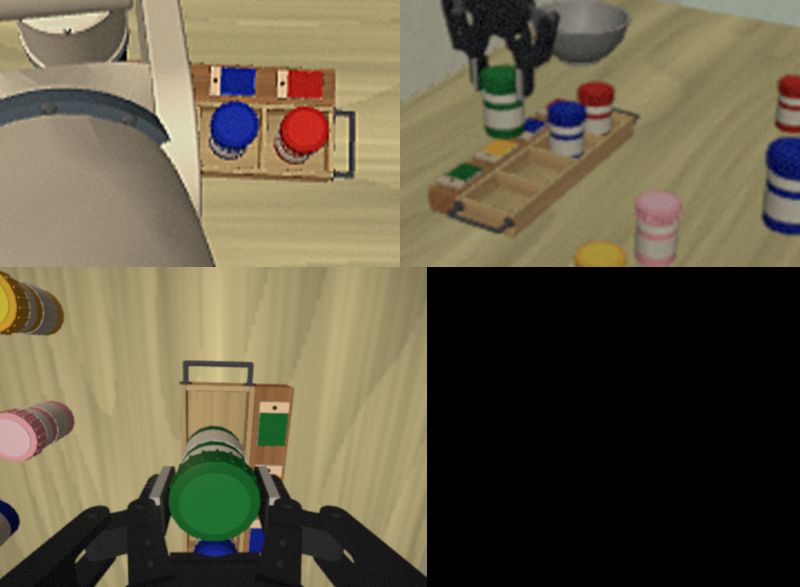

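Blue and red stand upright in their compartments, and green is over its own beside the green tile. I lower it.

Request:
play_rows(
  moves=[
    [[0.001,0.002,0.015],[0,0,0],45],
    [[0,0,0.025],[0,0,0],45],
    [[0,0,0.025],[0,0,0],45],
    [[0,0,0.018],[0,0,0],45],
    [[0,0,0.01],[0,0,0],45],
    [[0,0,0.005],[0,0,0],45],
    [[0,0,0.002],[0,0,0],45],
    [[0,0,0.001],[0,0,0],45],
    [[0,0,0.001],[0,0,0],45],
    [[0,0,0.001],[0,0,0],45],
    [[0,0,0],[0,0,0],45],
    [[0,0,0],[0,0,0],45],
  ],
)

```text
clock: 20.95
eef_pos: [642.0, 78.0, 50.5]
tcp_rot: [3.141, -0.0, 1.571]
contact_force: [-0.0, 0.2, -1.4]
opening: 0.572
```

Request:
play_rows(
  moves=[
    [[0,0,0.001],[0,0,0],45],
    [[0,0,0.0005],[0,0,0],45],
    [[0,0,0],[0,0,0],45],
    [[0,0,0],[0,0,0],45],
  ],
)

```text
clock: 21.35
eef_pos: [642.1, 78.1, 50.3]
tcp_rot: [3.141, -0.0, 1.571]
contact_force: [-4.7, -0.0, 12.5]
opening: 0.57
```

Request:
play_rows(
  moves=[
    [[0,0,0],[0,0,0],65],
    [[0,0,0],[0,0,0],75],
    [[0,0,0],[0,0,0],90],
    [[0,0,0],[0,0,0],90],
    [[0,0,0],[0,0,0],90],
    [[0,0,-0.01],[0,0,0],90],
    [[0,0,-0.025],[0,0,0],90],
    [[0,0,-0.035],[0,0,0],90],
    [[0,0,-0.03],[0,0,0],90],
    [[0.012,-0.02,0],[0,0,0],90],
    [[0.019,-0.03,0],[0,0,0],90],
    [[0.02,-0.034,0],[0,0,0],90],
    [[0.02,-0.034,0],[0,0,0],90],
    [[0.019,-0.032,0],[0,0,0],90],
    [[0.016,-0.026,0],[0,0,0],90],
    [[0.009,-0.013,0],[0,0,0],90],
    [[0,0,0],[0,0,0],90],
    [[0,0,0],[0,0,0],90],
    [[0,0,0],[0,0,0],90],
  ],
)

```text
clock: 23.25
eef_pos: [454.1, 192.8, 149.1]
tcp_rot: [3.141, -0.0, 1.57]
contact_force: [0.6, -0.4, 0.5]
opening: 0.904
```

```bash
python3 see.py w5 yellow 453 193
```

```text
[454.1 192.8 149.1] 23.25 0.9
pred [278.8 223.5]
[280.2 220.4] [246, 184, 70, 71, 3737] xy@72 [454.  192.8  72. ]
```

Yellow is directly below. I descend 105 mm and grip.

Request:
play_rows(
  moves=[
    [[0,0,0.015],[0,0,0],90],
    [[0,0,0.025],[0,0,0],90],
    [[0,0,0.025],[0,0,0],90],
    [[0,0,0.02],[0,0,0],90],
    [[0,0,0.014],[0,0,0],90],
    [[0,0,0.006],[0,0,0],90],
    [[0,0,0],[0,0,0],90],
    [[0,0,0],[0,0,0],45],
    [[0,0,0],[0,0,0],45],
    [[0,0,0],[0,0,0],45],
    [[0,0,0],[0,0,0],45],
    [[0,0,0],[0,0,0],45],
    [[0,0,0],[0,0,0],45],
    [[0,0,0],[0,0,0],45],
  ],
)

```text
clock: 24.7
eef_pos: [453.6, 193.2, 44.8]
tcp_rot: [3.14, -0.001, 1.571]
contact_force: [-0.8, -1.3, 7.6]
opening: 0.571
```

Request:
play_rows(
  moves=[
    [[0,0,-0.01],[0,0,0],45],
    [[0,0,-0.02],[0,0,0],45],
    [[0,0,-0.025],[0,0,0],45],
    [[0,0,-0.025],[0,0,0],45],
    [[0,0,-0.02],[0,0,0],45],
    [[-0.01,0.01,-0.01],[0,0,0],45],
    [[-0.02,0.02,0],[0,0,0],45],
    [[-0.025,0.025,0],[0,0,0],45],
    [[-0.025,0.025,0],[0,0,0],45],
    [[-0.025,0.025,0],[0,0,0],45],
    [[-0.025,0.025,0],[0,0,0],45],
    [[-0.025,0.025,0],[0,0,0],45],
    [[-0.02,0.02,0],[0,0,0],45],
    [[-0.01,0.008,0],[0,0,0],45],
    [[-0.005,0.002,0],[0,0,0],45],
    [[0,0,0],[0,0,0],45],
    [[0,0,0],[0,0,0],45],
    [[0,0,0],[0,0,0],45],
  ],
)

```text
clock: 26.5
eef_pos: [637.2, 3.9, 153.9]
tcp_rot: [-3.141, -0.0, 1.572]
contact_force: [0.0, -0.4, -0.1]
opening: 0.572
```

```bash
python3 shot.py s4
```

```text
[637.2   3.9 153.9] 26.5 0.57 [ 0.  -0.4 -0.1]
```

View pics/s4.png

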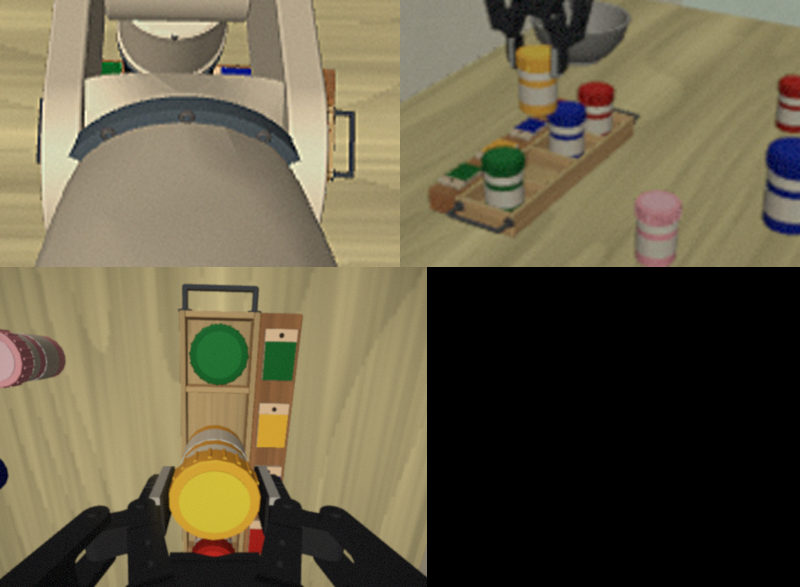

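Green, blue and red stand upright and yellow is over the last compartment. I lower it.

Request:
play_rows(
  moves=[
    [[-0.001,0.002,0.015],[0,0,0],45],
    [[0,0,0.025],[0,0,0],45],
    [[0,0,0.025],[0,0,0],45],
    [[0,0,0.018],[0,0,0],45],
    [[0,0,0.01],[0,0,0],45],
    [[0,0,0.005],[0,0,0],45],
    [[0,0,0.002],[0,0,0],45],
    [[0,0,0.001],[0,0,0],45],
    [[0,0,0.001],[0,0,0],45],
    [[0,0,0.001],[0,0,0],45],
    [[0,0,0.001],[0,0,0],45],
    [[0,0,0],[0,0,0],45],
    [[0,0,0],[0,0,0],45],
  ],
)

```text
clock: 27.95
eef_pos: [640.4, 2.0, 50.8]
tcp_rot: [3.14, 0.0, 1.571]
contact_force: [-1.6, -0.6, 6.1]
opening: 0.568
```

Contact shows as 6 N upward. I release, rise, and back off to clear the view.

Request:
play_rows(
  moves=[
    [[0,0,0],[0,0,0],65],
    [[0,0,0],[0,0,0],75],
    [[0,0,0],[0,0,0],90],
    [[0,0,0],[0,0,0],90],
    [[0,0,0],[0,0,0],90],
    [[0,0,-0.01],[0,0,0],90],
    [[0,0,-0.025],[0,0,0],90],
    [[0,0,-0.035],[0,0,0],90],
    [[0,0,-0.04],[0,0,0],90],
    [[0,0,-0.04],[0,0,0],90],
    [[-0.025,-0.02,0],[0,0,0],90],
    [[-0.03,-0.02,0],[0,0,0],90],
    [[-0.03,-0.02,0],[0,0,0],90],
    [[-0.03,-0.02,0],[0,0,0],90],
    [[-0.03,-0.02,0],[0,0,0],90],
    [[-0.03,-0.02,0],[0,0,0],90],
    [[-0.03,-0.02,0],[0,0,0],90],
    [[-0.03,-0.02,0],[0,0,0],90],
    [[-0.03,-0.02,0],[0,0,0],90],
    [[-0.03,-0.02,0],[0,0,0],90],
  ],
)

```text
clock: 29.95
eef_pos: [439.0, -294.2, 200.7]
tcp_rot: [3.141, 0.001, 1.571]
contact_force: [-0.2, 0.4, -0.3]
opening: 0.899
```

Request:
play_rows(
  moves=[
    [[-0.03,-0.02,0],[0,0,0],90],
    [[-0.03,-0.02,0],[0,0,0],90],
    [[0,0,0],[0,0,0],90],
    [[0,0,0],[0,0,0],90],
    [[0,0,0],[0,0,0],90],
  ],
)

```text
clock: 30.45
eef_pos: [400.3, -352.5, 200.1]
tcp_rot: [3.141, -0.0, 1.571]
contact_force: [-0.1, 0.3, -0.3]
opening: 0.904
```

```bash
python3 shot.py s5
python3 - <<'E'
from m import *
T,S,W=pickle.load(open('pics/s5.pkl','rb'))
cv2.imwrite('pics/f.png',np.hstack([cv2.resize(i['pixels'][100:310,100:480,::-1],(400,221)) for i in(T,S)]))
G={'green':(641,77),'yellow':(639.5,3),'blue':(638,-71),'red':(636,-145)}
for c,(x,y) in G.items():
    p=cen(proj(T,lid(x,y,78)));q=cen(proj(S,lid(x,y,78)))
    near=lambda f,r:min((b for b in blobs(f,c) if b[1][4]>70),key=lambda b:np.hypot(*(b[0]-r)))[0]
    print(c,fitn([(T,near(T,p)),(S,near(S,q))],[x,y,78])[0].round(1))
for c in('sky','pink'): print(c,[b[0].round(1).tolist() for b in blobs(T,c) if b[1][4]>100])
E
```

```text
[ 400.3 -352.5  200.1] 30.45 0.9 [-0.1  0.3 -0.3]
green [641.   76.2  74.5]
yellow [643.7   1.1  71.4]
blue [639.5 -72.3  74.8]
red [ 635.8 -147.1   74. ]
sky [[141.5, 202.6]]
pink [[256.1, 237.8]]
```

View pics/s5.png

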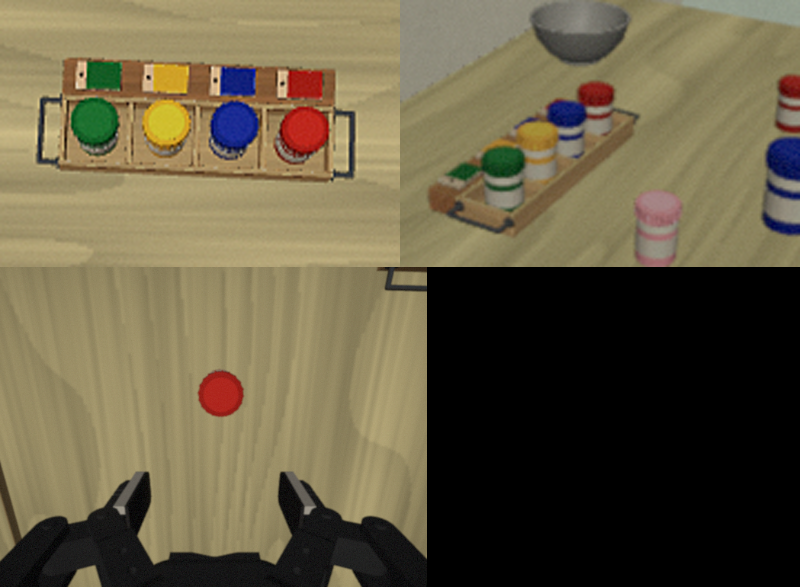

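All four jars stand upright beside their own tiles. Sky and pink have not moved, and the arm is clear.

```bash
python3 -c "
from rig import *
print(sign_off())"
```

```text
the job is handed in; nothing more can be done
None
```

The red, blue, green and yellow jars each stand upright on the floor of the compartment beside their matching tile. I handed the job in with the robot's clock at about 30 s. I took the red jar farther from the base (619 mm against 520 mm for the other) and the smaller of the two blue jars.

Last checks:
- **Jars in the caddy:** the top and side pictures show all four upright. Their measured centres are within about 4.5 mm of the compartment centres.
- **Jars left alone:** the pale sky and pale pink jars are at the same pixels as at the start. I never touched the other red jar or the big blue one.
- **Robot:** the gripper is open, about 200 mm up, and touching nothing. The highest force I read during set-down was about 13 N.

Some readings disagreed. The side and top cameras gave lid heights of 71–75 mm in the caddy where 78 mm is expected, and the camera positions disagreed by 2–4 mm in most cases. Before the move, on the red jar, the side camera alone was about 8–10 mm off. I put the small differences down to calibration, because the contact force showed each jar reaching the floor at the right height.

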